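# Click the dosimeter cassette into the reader dock and lock it

### The job

Load the dosimeter cassette into the reader dock on the control desk: lay it flat on the dock's open apron, either way round, and slide it in under the lips until the sprung pawl clicks back behind it. Then, with the cassette in, swing the dock's cam lever over its high point until it snaps closed, let go of everything, and leave the remote control, mouse and mug where they are.

Things in the scene. Friction and masses are not known exactly. Their poses are not given: they have to be found in the camera images.
- dock: Grey reader dock fixed to the desk: base plate 280 x 170 mm, 10 mm thick. Origin on the desk; x = insertion direction (plate x -150 to 130), y left (-85 to 85), z up. The cassette slides on the plate's top (z 10) along +x from the open apron at the -x end, between straight rails 84 mm apart (x 30 to 125), to the end stop face at x 117. Left and right are seen looking along +x.
- dock_apron (a point): Point on the plate's top at dock x -90, y 0. A cassette laid with its origin here, long side along dock x, lies freely before the pawl, between two low guides (z 10 to 20) that narrow from 112 mm apart at x -150 to about 88 mm (right one ends at x -58, left one at x -26). Axes as the dock.
- dock_home (a point): Point on the plate's top at dock x 67, y 0: the cassette's origin when it touches the end stop. The pawl clicks in behind it from about 4 mm short of this on. Each rail has a lip (x 35 to 125, underside z 23, top z 27) overhanging 8 mm, 68 mm clear between the lips, so the cassette can only slide in. Axes as the dock.
- cassette: Grey plastic dosimeter cassette, about 0.25 kg: flat plate 100 x 80 x 10 mm (long side along its x) with a grip bar on top in the middle, 60 mm long along x, 16 mm wide along y, from z 10 to z 38. Origin at the centre of the underside, z up. It is the same either way round. It starts flat on the desk.
- pawl (a joint): Sprung steel pawl, bar 62 x 8 x 11 mm, right (-y) side of the channel, pivot at dock x -50, y -50; free end at x 10, about 7 mm into the cassette's path. rad: 0 = sprung into the channel (rest); about 0.1 while the cassette's side presses it aside (3 to 6 N at its end); back near 0 once the cassette's rear edge has passed, then it blocks the return.
- lever (a joint): Black over-centre cam lever on the left (+y) side, turning about a vertical pivot. rad: 0 = open, handle pointing to dock +y (the start); grows anticlockwise seen from above to 1.55 = closed, handle pointing to dock -x along the dock's side. A spring holds it open (about 5 N at the knob) up to the high point at 0.85 and snaps it closed beyond.
- lever_pivot (a point): On the lever's vertical pivot axis, dock x 4, y 66, z 36 mm (mid height of the handle). Axes as the dock. A steel nose low on the hub, 33 mm long, 10 mm wide, points to dock -x when open and swings to dock -y, into the channel close behind the cassette, when closed; a cassette not fully in blocks it.
- lever_knob (a point): In the upright round knob at the end of the handle, 80 mm from the pivot axis, at dock z 46; knob 18 mm across, z 26 to 56. The handle between hub (22 mm across) and knob is 12 mm wide, z 28 to 44. Moves with the lever; its y axis points from pivot to knob.
- remote: White remote control, 150 x 46 x 20 mm, lying on the desk; bystander. Origin at the centre of its underside.
- mouse: Black computer mouse, 105 x 60 x 32 mm, on the desk beside the dock; bystander. Origin at the centre of its underside.
- mug: White mug, 76 mm across, 90 mm high, standing on the desk beside the dock; bystander. Origin at the centre of its underside.
Mind the look-alikes: they are no part of the job. Leave any purple look-alike of the cassette alone.

How it is judged:
By the outcome, as a careful person would: the job done as asked, in the order asked, and still so for the second after the job is handed in, with the robot touching nothing.
It also fails if it takes over 53 s, if anything falls off the work surface, if the arm or the gripper's body presses on something with over 40 N, if the wrist force passes 120 N, or if a joint passes its speed limit or range.

### The arm

A 7-joint arm with a two-finger parallel gripper is mounted at the origin on the work surface. World frame = base frame: x ahead of the robot, y to its left, z up, the work surface at z = 0. Lengths are in m, angles in rad, forces in N, time in s.
With the tool pointing down it reaches from about 0.4 to 0.85 m from the base axis. Payload 4.4 kg.
Tool frame: the origin (TCP) lies midway between the tips of the shut fingers; the grasp point (between the pads) lies 19 mm behind it; z points along the fingers, y is the direction in which the jaws open and shut (so a half turn about z gives the same grasp; the last joint's range is limited). The gripper opens to 94 mm and grips with 3 to 60 N. Pads are 16 mm wide; open, the fingers measure 119 mm over their backs; the gripper's body (75 mm by 177 mm) begins 78 mm behind the grasp point.
Start: joints at [-1.35, 0.628, 0.038, 1.517, -0.027, 0.996, -0.02], TCP at [0.184, 0.623, 0.205] pointing down, gripper open.
Joint ranges: [-3.06, 3.06], [-0.37, 2.12], [-1.25, 1.32], [0.18, 2.47], [-1.1, 4.24], [0.23, 1.98], [-2.94, 2.94]. Speed limits (rad/s): [2.57, 2.57, 3.14, 3.14, 3.14, 3.14, 3.14].

### API

Orientations are given as a rotation vector (axis times angle).
In Python, from cell import bot, imaging, workorder gives the robot as it stands. The module is installed in compiled form; this text tells all that it offers.
- The arm moves only by the shell command python3 -m handwheel 'ROWS'. ROWS is a JSON object of lists of equal length, an entry for each row: "travel": the shift along the tool's x, y, z in cm, a list of three; "dr": the turn, a rotation vector about the tool's x, y, z in degrees, a list of three; "grip": the finger opening in cm, from 0 to 9.4. A call has 1 to 10 rows; each row is the pose to reach, as a shift and turn from the pose commanded when the call began, along the tool's axes at that moment; what a row does not reach only later rows make up. A row lasts 1/10 s, in which the tool goes at most 50 mm and 8.59 degrees, less where a joint would pass 70% of its speed; a pose out of reach is approached as far as the arm can. A call with a gripper value outside its range is refused whole. The fingers move at their own pace and stop on an object; the grip force is fixed at half the most. Time passes only in rows, so rows that repeat a pose let the fingers close. It gives the time, the measured TCP pose, the force and the opening at its end, in the units of the state.
- bot.get_obs(): the state, without advancing time (a new reading comes with each control period).
- imaging.capture(name): name is "scene" or "top" or "wrist"; returns a dict with "pixels" (384x512x3 uint8, blue, green, red), "intrinsics" (3x3 intrinsics, pixels), "rvec" (rotation vector, rad) and "tvec" (3), from world to camera coordinates, as OpenCV has them. Camera axes: x right, y down, z forward; pixel columns grow to the right and rows downward; lengths in m; the calibration is good to about 2 mm. The wrist camera is an equidistant fisheye: a pixel r from the principal point sees the ray r / f radians off the axis. A picture is of the moment at which its call begins. There is no depth.
- workorder.finish_job(): hands the job in, once; it reports no verdict.
The state is a dict: "t": time; "joints": joint angles; "qd": joint speeds; "effort": joint torques, N m; "eef_pos": TCP position; "eef_rot": TCP orientation; "wrist_force": force on the tool from outside, world axes, zero at the start; "torque": the same for the moment, N m; "width": finger opening in m.
Only numpy, scipy, OpenCV 4.12 (cv2) and the standard library are available. Lean on these libraries where they do the work, as an engineer would, in place of code of your own. Each camera call takes 0.05 s, during which the arm holds its last target. There are 200 camera calls.

## Working session

There is one attempt and no reset: what is moved stays moved. The work goes in short steps, Python scripts to look and compute and a shell command to move; the robot and the scene stay as the last step left them, time stands still between calls to the robot, and variables do not carry over. Pictures are saved under pics/ and viewed, about 8 in all and at most 12, crops included, and the job is handed in when it is done.

```bash
mkdir -p pics; cat > h.py <<'E'
import numpy as np, cv2, pickle
from cell import bot, imaging, workorder
from scipy.spatial.transform import Rotation as R
def cap(n,f=None):
    c=imaging.capture(n)
    if f: cv2.imwrite('pics/'+f+'.png',c['pixels']); pickle.dump(c,open('pics/'+f+'.pkl','wb'))
    return c
def ray(c,uv):
    K=c['intrinsics'];Rm=R.from_rotvec(np.ravel(c['rvec'])).as_matrix();t=np.ravel(c['tvec'])
    uv=np.atleast_2d(np.array(uv,float))
    d=np.c_[(uv[:,0]-K[0,2])/K[0,0],(uv[:,1]-K[1,2])/K[1,1],np.ones(len(uv))]
    return -Rm.T@t, d@Rm
def onz(c,uv,z):
    o,d=ray(c,uv); return o+d*((z-o[2])/d[:,2:3])
def proj(c,P):
    return cv2.projectPoints(np.atleast_2d(np.array(P,float)),np.ravel(c['rvec']),np.ravel(c['tvec']),c['intrinsics'],None)[0][:,0]
E
python3 - <<'E'
from h import *
o=bot.get_obs();print(o['t'],o['eef_pos'],o['eef_rot'],o['width'])
a=cap('scene','s0');b=cap('top','t0')
cv2.imwrite('pics/t0x.png',cv2.resize(b['pixels'],(800,600)))
cv2.imwrite('pics/s0x.png',cv2.resize(a['pixels'],(800,600)))
E
```

```text
0.0 [0.18367653 0.62283836 0.20457903] [-4.48968789e-01 -3.10912403e+00  2.82393768e-03] 0.09409458204290805
```

View pics/t0x.png

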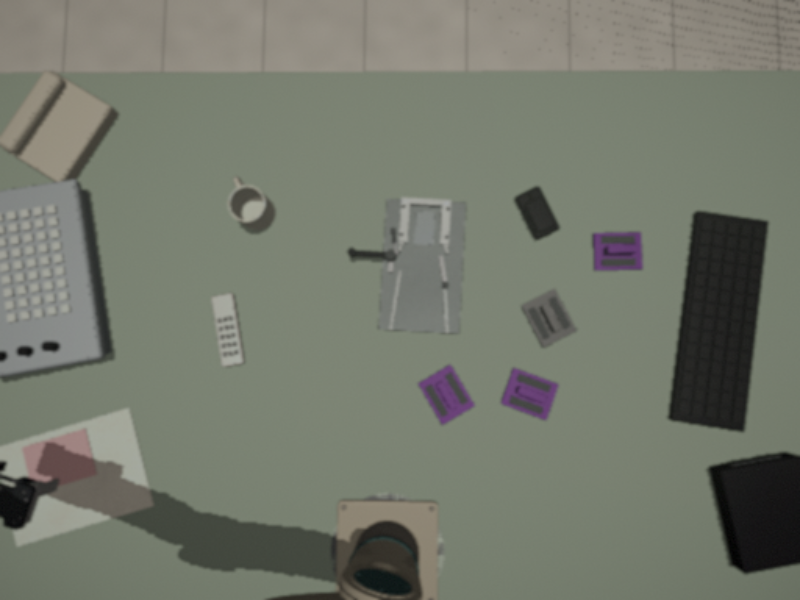

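View pics/s0x.png

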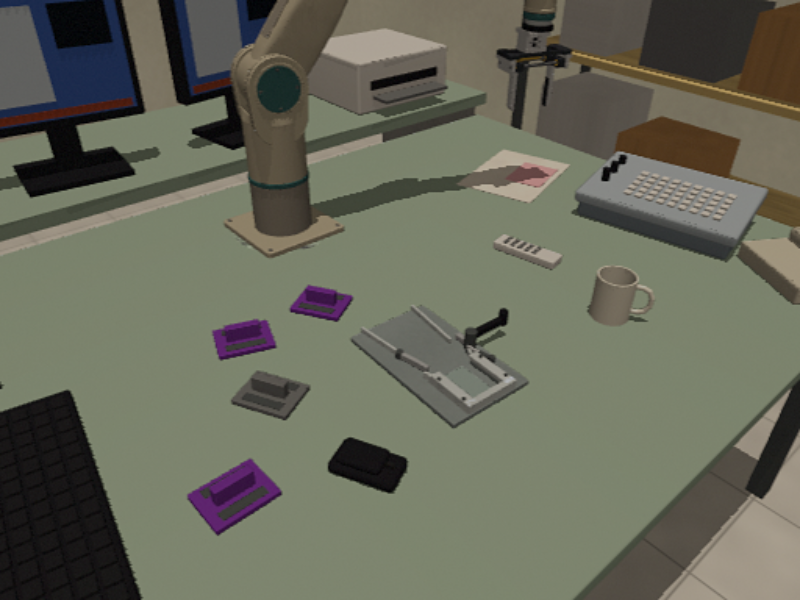

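The top view shows three purple look-alikes at (617,251), (445,394) and (530,393), and one grey cassette at (549,318), all in 800x600 pixels. The grey one fits the description. The dock is at (422,265), with its apron towards the robot and the lever open to the left.

```bash
python3 - <<'E'
from h import *
b=pickle.load(open('pics/t0.pkl','rb'));im=b['pixels']
print(b['intrinsics'].tolist(), onz(b,[[351,204]],0))
f=im.astype(int); g=f[:,:,1]-(f[:,:,0]+f[:,:,2])/2   # mat is green
print('mat g',g[200,200],'cass g',g[204,351],'dock',g[190,270],f[190,270],f[200,200],f[210,345])
m=((g<7)).astype(np.uint8)
ims=cv2.resize(im[100:290,215:420],None,fx=3,fy=3,interpolation=cv2.INTER_CUBIC)
n,l,s,c=cv2.connectedComponentsWithStats(m)
for i in range(1,n):
    if s[i,4]>150 and 200<c[i,0]<430 and 100<c[i,1]<290:
        pts=np.argwhere(l==i)[:,::-1]
        w=onz(b,pts,0.01)[:,:2]
        r=cv2.minAreaRect((w*1000).astype(np.float32))
        print(c[i],s[i],r, [ [round(v) for v in p] for p in cv2.boxPoints(r)])
cv2.imwrite('pics/mask.png',np.hstack([ims]))
E
```

```text
[[397.61033705212526, 0.0, 261.17510816986083], [0.0, 397.61033705212526, 190.47953336419025], [0.0, 0.0, 1.0]] [[ 0.4768471  -0.33550421  0.        ]]
mat g 12.0 cass g 1.0 dock 4.5 [113 119 116] [116 132 124] [71 75 73]
[343.14231499 136.16698292] [330 120  28  33 527] ((700.875732421875, -309.1277160644531), (101.21004486083984, 59.21687698364258), 26.920923233032227) [[642, -306], [669, -358], [759, -313], [733, -260]]
[269.21570418 169.38187628] [ 223  126   75   88 4381] ((591.9597778320312, -32.706573486328125), (241.04139709472656, 284.2661437988281), 87.10885620117188) [[444, -146], [728, -160], [740, 80], [456, 95]]
[394.99147381 160.26552984] [379 148  33  26 821] ((620.0098266601562, -478.45989990234375), (82.78915405273438, 104.2142105102539), 0.2146727740764618) [[578, -427], [579, -531], [662, -530], [661, -426]]
[350.81117021 203.21808511] [334 185  35  37 752] ((479.3653869628906, -332.78936767578125), (98.2228012084961, 80.32549285888672), 26.922245025634766) [[417, -319], [454, -391], [541, -346], [505, -275]]
[285.2467986  252.12572759] [267 233  38  40 859] ((319.1272888183594, -120.60704040527344), (104.82365417480469, 85.09329223632812), 31.173250198364258) [[252, -111], [296, -184], [386, -130], [342, -57]]
[338.63121387 251.74797688] [320 235  38  35 865] ((322.2462158203125, -292.3156433105469), (105.06663513183594, 84.71937561035156), 69.78768157958984) [[264, -327], [344, -356], [380, -258], [301, -228]]
```

View pics/mask.png

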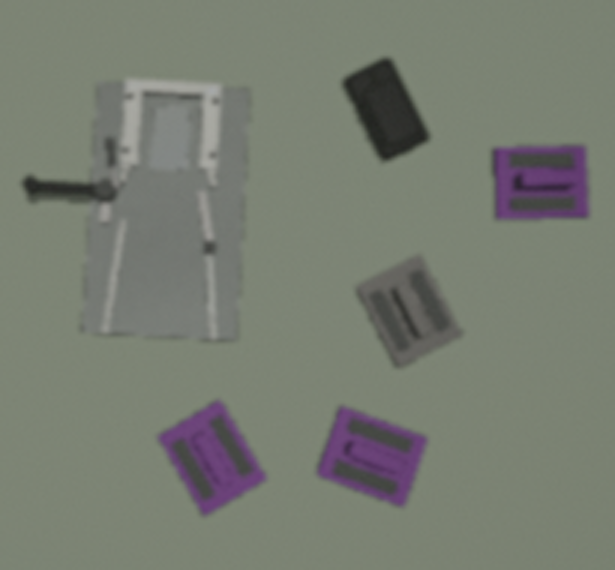

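The enlarged crop confirms it: the grey cassette is at crop (408,311), which is world (0.479,-0.333) with its bar along 27°, and the other three are purple. The dock origin is near (0.600,-0.069) with its x axis at about -2.9°. Next I swing over via an outward point and look from near.

```bash
cat >> h.py <<'E'
def to(x,y,z,yaw):
    "print travel (cm) and dr (deg) from present pose to TCP x,y,z, tool down, tool y axis at yaw deg (mod 180)"
    o=bot.get_obs(); A=R.from_rotvec(o['eef_rot'])
    c=[]
    for k in (yaw,yaw+180):
        a=np.radians(k); Y=np.array([np.cos(a),np.sin(a),0]);Z=np.array([0,0,-1.]);X=np.cross(Y,Z)
        c.append((A.inv()*R.from_matrix(np.c_[X,Y,Z])).as_rotvec(degrees=True))
    d=min(c,key=np.linalg.norm)
    print('travel',np.round(A.inv().apply(np.array([x,y,z])-o['eef_pos'])*100,2),'dr',np.round(d,2))
def st():
    o=bot.get_obs(); Y=R.from_rotvec(o['eef_rot']).as_matrix()
    print('t',o['t'],'pos',np.round(o['eef_pos'],4),'yaw_y',np.round(np.degrees(np.arctan2(Y[1,1],Y[0,1])),2),'zax',np.round(Y[:,2],3),'F',np.round(o['wrist_force'],1),'w',round(o['width'],4))
def fray(c,uv):
    K=c['intrinsics'];Rm=R.from_rotvec(np.ravel(c['rvec'])).as_matrix();t=np.ravel(c['tvec'])
    p=(np.atleast_2d(np.array(uv,float))-[K[0,2],K[1,2]])/[K[0,0],K[1,1]]
    r=np.linalg.norm(p,axis=1,keepdims=True)+1e-9
    return -Rm.T@t, np.c_[p/r*np.sin(r),np.cos(r)]@Rm
def fonz(c,uv,z):
    o,d=fray(c,uv); return o+d*((z-o[2])/d[:,2:3])
def fproj(c,P):
    K=c['intrinsics'];Rm=R.from_rotvec(np.ravel(c['rvec'])).as_matrix()
    q=np.atleast_2d(np.array(P,float))@Rm.T+np.ravel(c['tvec'])
    s=np.linalg.norm(q[:,:2],axis=1); th=np.arctan2(s,q[:,2])
    return np.c_[K[0,2]+K[0,0]*th*q[:,0]/s,K[1,2]+K[1,1]*th*q[:,1]/s]
E
python3 -c "
from h import *
to(.45,.2,.3,87);to(.5,-.12,.3,87)"
```

```text
travel [-37.5  -33.05  -9.48] dr [-9.000e-02 -1.000e-02 -1.343e+01]
travel [-51.35 -62.33  -9.43] dr [-9.000e-02 -1.000e-02 -1.343e+01]
```

```bash
python3 -m handwheel '{"travel":[[-37,-33,-9.5],[-37,-33,-9.5],[-37,-33,-9.5],[-37,-33,-9.5],[-37,-33,-9.5],[-37,-33,-9.5],[-37,-33,-9.5],[-37,-33,-9.5],[-37,-33,-9.5],[-37,-33,-9.5]],"dr":[[0,0,-13],[0,0,-13],[0,0,-13],[0,0,-13],[0,0,-13],[0,0,-13],[0,0,-13],[0,0,-13],[0,0,-13],[0,0,-13]],"grip":[9.4,9.4,9.4,9.4,9.4,9.4,9.4,9.4,9.4,9.4]}'; python3 -c "
from h import *
st();to(.5,-.12,.3,87)"
```

```text
t: 1.1
eef_pos: [0.4434, 0.2043, 0.2999]
eef_rot: [-0.094, -3.14, -0.0]
wrist_force: [1.4, 0.3, -0.4]
width: 0.094
t 1.1 pos [0.4434 0.2043 0.2999] yaw_y 86.57 zax [-0.  0. -1.] F [ 1.4  0.3 -0.4] w 0.094
travel [-7.590e+00 -3.203e+01 -1.000e-02] dr [ 0.   -0.01 -0.43]
```

```bash
python3 -m handwheel '{"travel":[[-7.6,-32,0],[-7.6,-32,0],[-7.6,-32,0],[-7.6,-32,0],[-7.6,-32,0],[-7.6,-32,0],[-7.6,-32,0],[-7.6,-32,0]],"dr":[[0,0,0],[0,0,0],[0,0,0],[0,0,0],[0,0,0],[0,0,0],[0,0,0],[0,0,0]],"grip":[9.4,9.4,9.4,9.4,9.4,9.4,9.4,9.4]}'; python3 -c "
from h import *
st();c=cap('wrist','w0');print(c['intrinsics'])
cv2.imwrite('pics/w0x.png',cv2.resize(c['pixels'],(800,600)))
O=np.array([.6,-.0686]);a=np.radians(-2.9);ex=np.array([np.cos(a),np.sin(a)]);ey=np.array([-ex[1],ex[0]])
for x,y in [(-150,85),(-150,-85),(130,-85),(130,85),(-50,-50),(4,66)]:
    print(x,y,fproj(c,[[*(O+(x*ex+y*ey)/1000),.01]])*800/512)
"
```

```text
t: 1.9
eef_pos: [0.4992, -0.1231, 0.2992]
eef_rot: [-0.107, -3.139, 0.004]
wrist_force: [-0.4, 0.7, 0.1]
width: 0.0942
t 1.9 pos [ 0.4992 -0.1231  0.2992] yaw_y 86.1 zax [-0.001 -0.003 -1.   ] F [-0.4  0.7  0.1] w 0.0942
[[297.31863964   0.         248.16954772]
 [  0.         297.31863964 195.10157016]
 [  0.           0.           1.        ]]
-150 85 [[527.63373039 206.90277703]]
-150 -85 [[361.9246276  207.08097567]]
130 -85 [[370.21575428 451.59860004]]
130 85 [[511.93834922 446.19675783]]
-50 -50 [[398.31378209 303.10679911]]
4 66 [[504.72097236 349.08406409]]
```

View pics/w0x.png

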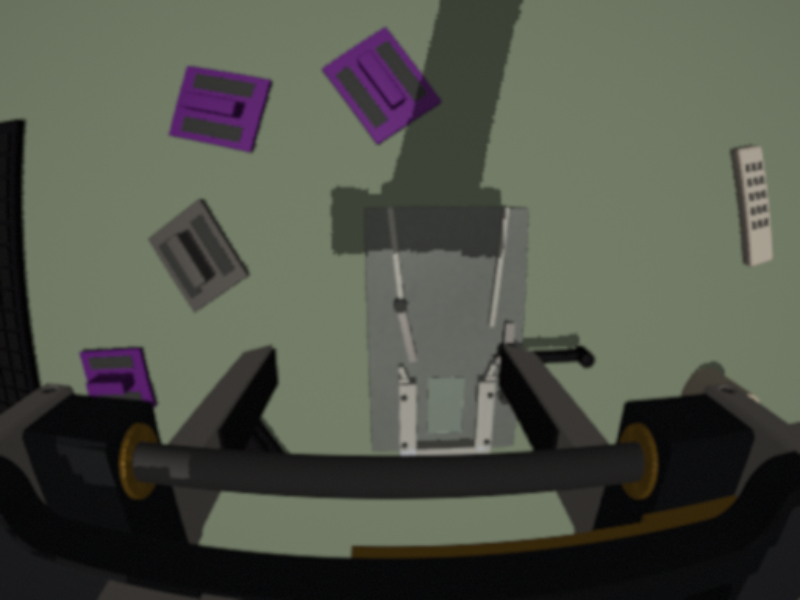

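The wrist view shows the dock with near corners at (527,208) and (365,206), matching my projection to about 3 px (about 3 mm). The grey cassette is at (198,255). I refine both from this image by fitting edges.

```bash
python3 - <<'E'
from h import *
c=pickle.load(open('pics/w0.pkl','rb'));f=cv2.GaussianBlur(c['pixels'],(3,3),0).astype(float)
r=f[:,:,1]/((f[:,:,0]+f[:,:,2])/2)
print('ratio mat',r[120,200],r[200,420],'shadow mat',r[125,222],'dock',r[190,280],'dockshadow',r[145,280],'cass',r[150,120])
th=(r[120,200]+r[190,280])/2
def cross(v,x0,sgn):  # first crossing below th walking from x0
    x=x0
    while v[x]>th: x+=sgn
    a,b=v[x-sgn],v[x]
    return x-sgn+sgn*(a-th)/(a-b)
Rr=np.array([[cross(r[k],222,1),k] for k in range(165,275,3)])
L=np.array([[cross(r[k],350,-1),k] for k in list(range(136,200,3))])
Fr=np.array([[k,cross(r[:,k],122,1)] for k in range(238,334,4)])
for n,e in (('right',Rr),('left',L),('front',Fr)):
    w=fonz(c,e,.010)[:,:2]
    vx,vy,x,y=cv2.fitLine((w*1000).astype(np.float32),cv2.DIST_HUBER,0,.01,.01).ravel()
    if n!='front' and vx<0: vx,vy=-vx,-vy
    res=np.abs((w[:,0]*1000-x)*vy-(w[:,1]*1000-y)*vx)
    print(n,'dir deg',np.degrees(np.arctan2(vy,vx)),'pt',x,y,'res',np.median(res),res.max())
    globals()[n]=(vx,vy,x,y)
m=(r<th).astype(np.uint8); m[:, :90]=0;m[:,165:]=0;m[:120]=0;m[205:]=0
cn=max(cv2.findContours(m,cv2.RETR_EXTERNAL,cv2.CHAIN_APPROX_NONE)[0],key=cv2.contourArea)[:,0]
w=fonz(c,cn,.010)[:,:2]; q=cv2.minAreaRect((w*1000).astype(np.float32)); print(q,cv2.boxPoints(q).round().tolist())
# grip bar via top camera check
E
```

```text
ratio mat 1.1376146788990826 1.1388888888888888 shadow mat 1.1551724137931034 dock 1.0505050505050506 dockshadow 1.0467289719626167 cass 0.9846153846153847
right dir deg -2.784519 pt 590.04956 -151.59915 res 0.09540866150795013 0.40949653503764516
left dir deg -2.8883963 pt 510.76035 20.857384 res 0.1396459581348149 0.5004657963970516
front dir deg 87.213295 pt 449.60095 -75.49728 res 0.20355715197057267 0.7435227862748501
((479.8934326171875, -329.75360107421875), (99.05631256103516, 81.1799087524414), 27.16427993774414) [[417.0, -316.0], [454.0, -388.0], [542.0, -343.0], [505.0, -271.0]]
```

Dock origin: (0.600,-0.068), yaw -2.8°; the plate width reads 168 mm against 170. Cassette: (0.480,-0.3305), yaw 27.1°; the rectangle reads 99x81 mm. Next, the grasp.

```bash
python3 -c "
from h import *
to(.4797,-.3305,.10,117.1)"
```

```text
travel [  0.57 -21.16  19.92] dr [-1.000e-02 -6.000e-02 -3.079e+01]
```

```bash
python3 -m handwheel '{"travel":[[0.6,-21.2,20],[0.6,-21.2,20],[0.6,-21.2,20],[0.6,-21.2,20],[0.6,-21.2,20],[0.6,-21.2,20],[0.6,-21.2,20],[0.6,-21.2,20]],"dr":[[0,0,-30.6],[0,0,-30.6],[0,0,-30.6],[0,0,-30.6],[0,0,-30.6],[0,0,-30.6],[0,0,-30.6],[0,0,-30.6]],"grip":[5,5,5,5,5,5,5,5]}'; python3 -c "
from h import *
st();to(.4797,-.3305,.014,117.1)"
```

```text
t: 2.75
eef_pos: [0.4809, -0.3271, 0.0987]
eef_rot: [0.739, -3.053, -0.004]
wrist_force: [-0.3, -0.4, 1.0]
width: 0.05
t 2.75 pos [ 0.4809 -0.3271  0.0987] yaw_y 117.2 zax [-0.001  0.002 -1.   ] F [-0.3 -0.4  1. ] w 0.05
travel [ 0.27 -0.27  8.47] dr [ 0.16 -0.01  0.1 ]
```

```bash
python3 -m handwheel '{"travel":[[0.3,-0.2,4],[0.3,-0.2,7],[0.3,-0.2,8.4],[0.3,-0.2,8.4],[0.3,-0.2,8.4],[0.3,-0.2,8.4],[0.3,-0.2,8.4],[0.3,-0.2,8.4],[0.3,-0.2,8.4],[0.3,-0.2,8.4]],"dr":[[0,0,0],[0,0,0],[0,0,0],[0,0,0],[0,0,0],[0,0,0],[0,0,0],[0,0,0],[0,0,0],[0,0,0]],"grip":[5,5,5,5,1,1,1,1,1,1]}'; python3 -c "
from h import *
st()"
```

```text
t: 3.75
eef_pos: [0.4794, -0.3323, 0.0162]
eef_rot: [-0.738, 3.053, -0.001]
wrist_force: [-1.0, 1.3, 4.9]
width: 0.0158
t 3.75 pos [ 0.4794 -0.3323  0.0162] yaw_y 117.16 zax [ 0.001 -0.    -1.   ] F [-1.   1.3  4.9] w 0.0158
```

```bash
python3 -m handwheel '{"travel":[[0,0,-3],[0,0,-7],[0,0,-7]],"dr":[[0,0,0],[0,0,0],[0,0,0]],"grip":[1,1,1]}'; python3 -c "
from h import *
st();to(.5052,-.0631,.085,87.2)"
```

```text
t: 4.05
eef_pos: [0.4818, -0.3341, 0.0895]
eef_rot: [-0.736, 3.049, -0.009]
wrist_force: [1.4, -0.9, -2.7]
width: 0.0155
t 4.05 pos [ 0.4818 -0.3341  0.0895] yaw_y 117.15 zax [ 0.007 -0.004 -1.   ] F [ 1.4 -0.9 -2.7] w 0.0155
travel [-14.45  23.05   0.34] dr [-0.33  0.32 29.95]
```

```bash
python3 -m handwheel '{"travel":[[-14.4,23,0.3],[-14.4,23,0.3],[-14.4,23,0.3],[-14.4,23,0.3],[-14.4,23,0.3],[-14.4,23,0.3],[-14.4,23,0.3],[-14.4,23,0.3],[-14.4,23,0.3],[-14.4,23,0.3]],"dr":[[0,0,30],[0,0,30],[0,0,30],[0,0,30],[0,0,30],[0,0,30],[0,0,30],[0,0,30],[0,0,30],[0,0,30]],"grip":[1,1,1,1,1,1,1,1,1,1]}'; python3 -c "
from h import *
st();to(.5052,-.0631,.027,87.2)
c=cap('wrist','w1')
cv2.imwrite('pics/w1x.png',cv2.resize(c['pixels'][60:350,130:400],None,fx=2,fy=2,interpolation=cv2.INTER_CUBIC))
"
```

```text
t: 5.05
eef_pos: [0.5019, -0.0636, 0.0824]
eef_rot: [-0.082, -3.14, 0.001]
wrist_force: [-0.6, -0.2, -3.3]
width: 0.0157
t 5.05 pos [ 0.5019 -0.0636  0.0824] yaw_y 87.0 zax [-0.    -0.001 -1.   ] F [-0.6 -0.2 -3.3] w 0.0157
travel [-0.33  0.07  5.54] dr [-0.05 -0.02 -0.2 ]
```

View pics/w1x.png

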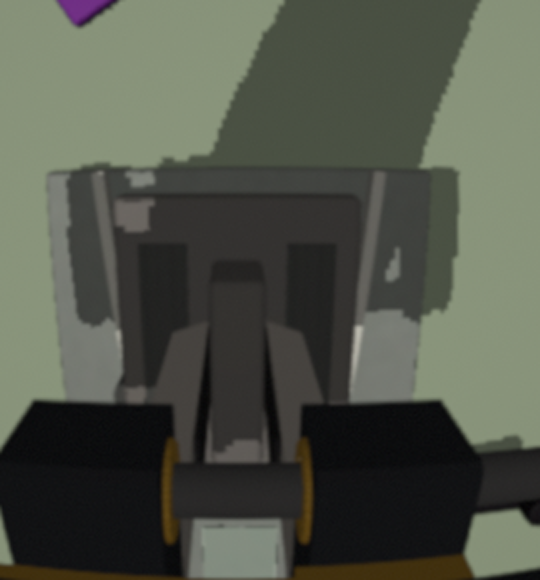

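The wrist crop shows the cassette square over the apron: its rear edge centre is at column 238 and the plate's rear edge centre at 239. Next I lower it.

```bash
python3 -m handwheel '{"travel":[[0,0.1,3],[0,0.1,5],[0,0.1,5.5],[0,0.1,5.5],[0,0.1,5.5]],"dr":[[0,0,-0.2],[0,0,-0.2],[0,0,-0.2],[0,0,-0.2],[0,0,-0.2]],"grip":[1,1,1,1,1]}'; python3 -c "
from h import *
st();to(.5052,-.0631,.026,87.2)
"
```

```text
t: 5.6
eef_pos: [0.5028, -0.0614, 0.0281]
eef_rot: [0.074, 3.14, -0.001]
wrist_force: [0.6, 0.1, -3.1]
width: 0.0157
t 5.6 pos [ 0.5028 -0.0614  0.0281] yaw_y 87.31 zax [ 0.001 -0.    -1.   ] F [ 0.6  0.1 -3.1] w 0.0157
travel [-0.24 -0.16  0.21] dr [-0.02  0.06  0.11]
```

```bash
python3 -m handwheel '{"travel":[[0,-0.15,0.15],[0,-0.15,0.25],[0,-0.15,0.25],[-1,-0.15,0.25],[-2,-0.15,0.25],[-3,-0.15,0.25],[-4,-0.15,0.25],[-5,-0.15,0.25],[-5,-0.15,0.25]],"dr":[[0,0,0],[0,0,0],[0,0,0],[0,0,0],[0,0,0],[0,0,0],[0,0,0],[0,0,0],[0,0,0]],"grip":[1,1,1,1,1,1,1,1,1]}'; cat >> h.py <<'E'
O=np.array([.6001,-.0678]);a_=np.radians(-2.82);ex=np.array([np.cos(a_),np.sin(a_)]);ey=np.array([-ex[1],ex[0]])
def dk(x,y): return O+(x*ex+y*ey)/1000
def sd():
    st();p=bot.get_obs();d=p['eef_pos'][:2]-O;F=p['wrist_force']
    print('dock mm',np.round([d@ex*1000,d@ey*1000],1),'Fdock',np.round([F[:2]@ex,F[:2]@ey,F[2]],1))
E
python3 -c "
from h import *
sd()"
```

```text
t: 6.5
eef_pos: [0.5488, -0.0626, 0.0259]
eef_rot: [-0.07, -3.134, -0.005]
wrist_force: [-7.9, 3.8, 13.0]
width: 0.0156
t 6.5 pos [ 0.5488 -0.0626  0.0259] yaw_y 87.43 zax [-0.007  0.003 -1.   ] F [-7.9  3.8 13. ] w 0.0156
dock mm [-51.5   2.7] Fdock [-8.1  3.4 13. ]
```

```bash
python3 -m handwheel '{"travel":[[0,-0.25,-0.1],[-0.7,-0.25,-0.1],[-1.4,-0.25,-0.1],[-2,-0.25,-0.1],[-2.7,-0.25,-0.1],[-3,-0.25,-0.1],[-3,-0.25,-0.1]],"dr":[[0,0,0.2],[0,0,0.2],[0,0,0.2],[0,0,0.2],[0,0,0.2],[0,0,0.2],[0,0,0.2]],"grip":[1,1,1,1,1,1,1]}'; python3 -c "
from h import *
sd()"
```

```text
t: 7.2
eef_pos: [0.5801, -0.0655, 0.026]
eef_rot: [-0.075, -3.136, -0.006]
wrist_force: [-2.9, 4.6, 1.8]
width: 0.0156
t 7.2 pos [ 0.5801 -0.0655  0.026 ] yaw_y 87.26 zax [-0.005  0.004 -1.   ] F [-2.9  4.6  1.8] w 0.0156
dock mm [-20.1   1.3] Fdock [-3.1  4.5  1.8]
```

```bash
python3 -m handwheel '{"travel":[[0,-0.12,0],[-0.7,-0.12,0],[-1.4,-0.12,0],[-2,-0.12,0],[-2.7,-0.12,0],[-3,-0.12,0],[-3,-0.12,0]],"dr":[[0,0,0],[0,0,0],[0,0,0],[0,0,0],[0,0,0],[0,0,0],[0,0,0]],"grip":[1,1,1,1,1,1,1]}'; python3 -c "
from h import *
sd()"
```

```text
t: 7.9
eef_pos: [0.6099, -0.0678, 0.026]
eef_rot: [-0.076, -3.136, -0.007]
wrist_force: [-2.8, 4.8, 3.6]
width: 0.0159
t 7.9 pos [ 0.6099 -0.0678  0.026 ] yaw_y 87.23 zax [-0.005  0.004 -1.   ] F [-2.8  4.8  3.6] w 0.0159
dock mm [9.8 0.4] Fdock [-3.   4.6  3.6]
```

Front edge is at x 60, inside the rails, with low force. On to home.

```bash
python3 -m handwheel '{"travel":[[-0.7,-0.03,0],[-1.4,-0.03,0],[-2.1,-0.03,0],[-2.8,-0.03,0],[-3.5,-0.03,0],[-4.2,-0.03,0],[-4.7,-0.03,0],[-5.2,-0.03,0],[-5.2,-0.03,0]],"dr":[[0,0,0],[0,0,0],[0,0,0],[0,0,0],[0,0,0],[0,0,0],[0,0,0],[0,0,0],[0,0,0]],"grip":[1,1,1,1,1,1,1,1,1]}'; python3 -c "
from h import *
sd()"
```

```text
t: 8.8
eef_pos: [0.6639, -0.0728, 0.0263]
eef_rot: [-0.077, -3.14, -0.002]
wrist_force: [-1.1, 4.6, 0.9]
width: 0.0154
t 8.8 pos [ 0.6639 -0.0728  0.0263] yaw_y 87.21 zax [-0.     0.001 -1.   ] F [-1.1  4.6  0.9] w 0.0154
dock mm [63.9 -1.8] Fdock [-1.3  4.5  0.9]
```

```bash
python3 -m handwheel '{"travel":[[-0.2,0.1,0],[-0.4,0.1,0],[-0.6,0.1,0],[-0.7,0.1,0],[-0.7,0.1,0]],"dr":[[0,0,0],[0,0,0],[0,0,0],[0,0,0],[0,0,0]],"grip":[1,1,1,1,1]}'; python3 -c "
from h import *
sd()"
```

```text
t: 9.3
eef_pos: [0.6657, -0.0728, 0.026]
eef_rot: [-0.078, -3.13, -0.003]
wrist_force: [-11.4, 2.5, 11.2]
width: 0.0159
t 9.3 pos [ 0.6657 -0.0728  0.026 ] yaw_y 87.16 zax [-0.01   0.002 -1.   ] F [-11.4   2.5  11.2] w 0.0159
dock mm [65.8 -1.8] Fdock [-11.5   1.9  11.2]
```

It stopped at x 65.8 mm with 11.5 N, consistent with the end stop. Next I open the fingers narrowly (lip clearance), lift and look.

```bash
python3 -m handwheel '{"travel":[[0.3,0,0],[0.3,0,0],[0.3,0,0],[0.3,0,-3],[0.3,0,-7],[0.3,0,-12],[4,0,-16],[8,0,-18],[8,0,-18]],"dr":[[0,0,0],[0,0,0],[0,0,0],[0,0,0],[0,0,0],[0,0,0],[0,0,0],[0,0,0],[0,0,0]],"grip":[2.8,2.8,2.8,2.8,2.8,2.8,2.8,2.8,2.8]}'; python3 -c "
from h import *
sd()
c=cap('wrist','w2')
cv2.imwrite('pics/w2x.png',cv2.resize(c['pixels'][100:320,130:400],None,fx=2.9,fy=2.7,interpolation=cv2.INTER_CUBIC))
f=lambda x,y,z:np.round((fproj(c,[[*dk(x,y),z]])-[130,100])*[2.9,2.7]).tolist()
for n,p in dict(rear_l=(17,40,.02),rear_r=(17,-40,.02),pawl_piv=(-50,-50,.021),pawl_tip=(10,-33,.021),knob=(4,146,.056)).items(): print(n,f(*p))
"
```

```text
t: 10.2
eef_pos: [0.5883, -0.0704, 0.2098]
eef_rot: [0.081, 3.138, 0.0]
wrist_force: [1.1, 0.3, -0.2]
width: 0.0285
t 10.2 pos [ 0.5883 -0.0704  0.2098] yaw_y 87.05 zax [ 0.003  0.    -1.   ] F [ 1.1  0.3 -0.2] w 0.0285
dock mm [-11.6  -3.2] Fdock [ 1.1  0.4 -0.2]
rear_l [[440.0, 265.0]]
rear_r [[260.0, 266.0]]
pawl_piv [[233.0, 126.0]]
pawl_tip [[275.0, 252.0]]
knob [[695.0, 258.0]]
```

View pics/w2x.png

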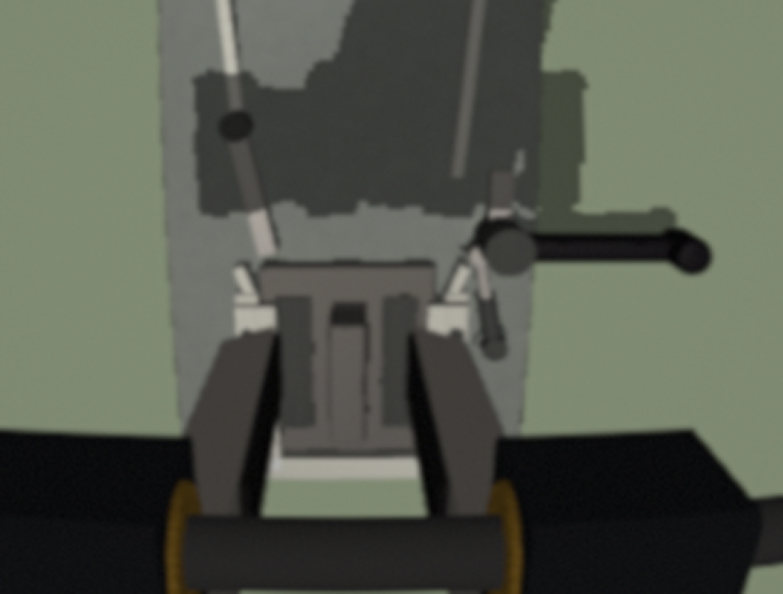

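The view shows the cassette's rear edge at row 265, where x 17 should project. The pawl tip at (273,250) is back behind it, inside its right edge at column 262, so it has clicked. The lever is open with the knob at (693,255), as predicted. Next, the lever: closed fingers on the knob's +x side.

```bash
python3 -m handwheel '{"travel":[[-2,5,0],[-4,10,0],[-5.4,14.9,0],[-5.4,14.9,0],[-5.4,14.9,5],[-5.4,14.9,10],[-5.4,14.9,15],[-5.4,14.9,17.5],[-5.4,14.9,17.5],[-5.4,14.9,17.5]],"dr":[[0,0,0],[0,0,0],[0,0,0],[0,0,0],[0,0,0],[0,0,0],[0,0,0],[0,0,0],[0,0,0],[0,0,0]],"grip":[0,0,0,0,0,0,0,0,0,0]}'; python3 -c "
from h import *
sd()"
```

```text
t: 11.25
eef_pos: [0.6532, 0.0764, 0.0306]
eef_rot: [0.078, 3.14, -0.001]
wrist_force: [0.7, 0.2, 0.2]
width: 0.0002
t 11.25 pos [0.6532 0.0764 0.0306] yaw_y 87.16 zax [ 0.    -0.001 -1.   ] F [0.7 0.2 0.2] w 0.0002
dock mm [ 45.9 146.6] Fdock [0.7 0.3 0.2]
```

```bash
python3 -m handwheel '{"travel":[[1.5,0,0],[2.5,0,0],[3.2,0.05,0],[3.9,0.1,0],[4.6,0.1,0],[5.3,0,0],[6,-0.1,0],[6.7,-0.3,0],[6.7,-0.3,0]],"dr":[[0,0,0],[0,0,0],[0,0,0],[0,0,0],[0,0,0],[0,0,0],[0,0,0],[0,0,0],[0,0,0]],"grip":[0,0,0,0,0,0,0,0,0]}'; python3 -c "
from h import *
sd()"
```

```text
t: 12.15
eef_pos: [0.5869, 0.076, 0.0326]
eef_rot: [0.079, 3.136, -0.001]
wrist_force: [3.2, -2.5, 1.3]
width: 0.0006
t 12.15 pos [0.5869 0.076  0.0326] yaw_y 87.12 zax [ 0.004 -0.001 -1.   ] F [ 3.2 -2.5  1.3] w 0.0006
dock mm [-20.3 143. ] Fdock [ 3.3 -2.3  1.3]
```

```bash
python3 -m handwheel '{"travel":[[0.7,-0.25,0],[1.4,-0.55,0],[2,-0.85,0],[2.6,-1.25,0],[3.1,-1.7,0],[3.6,-2.2,0],[4.1,-2.8,0],[4.5,-3.4,0],[4.5,-3.4,0]],"dr":[[0,0,0],[0,0,0],[0,0,0],[0,0,0],[0,0,0],[0,0,0],[0,0,0],[0,0,0],[0,0,0]],"grip":[0,0,0,0,0,0,0,0,0]}'; python3 -c "
from h import *
sd()
c=cap('scene','s1')
cv2.imwrite('pics/s1x.png',cv2.resize(c['pixels'][150:300,180:380],(800,600),interpolation=cv2.INTER_CUBIC))"
```

```text
t: 13.05
eef_pos: [0.5377, 0.044, 0.031]
eef_rot: [-0.08, -3.14, 0.001]
wrist_force: [0.6, 0.3, -0.1]
width: 0.0005
t 13.05 pos [0.5377 0.044  0.031 ] yaw_y 87.07 zax [-0.001 -0.001 -1.   ] F [ 0.6  0.3 -0.1] w 0.0005
dock mm [-67.8 108.6] Fdock [ 0.6  0.3 -0.1]
```

View pics/s1x.png

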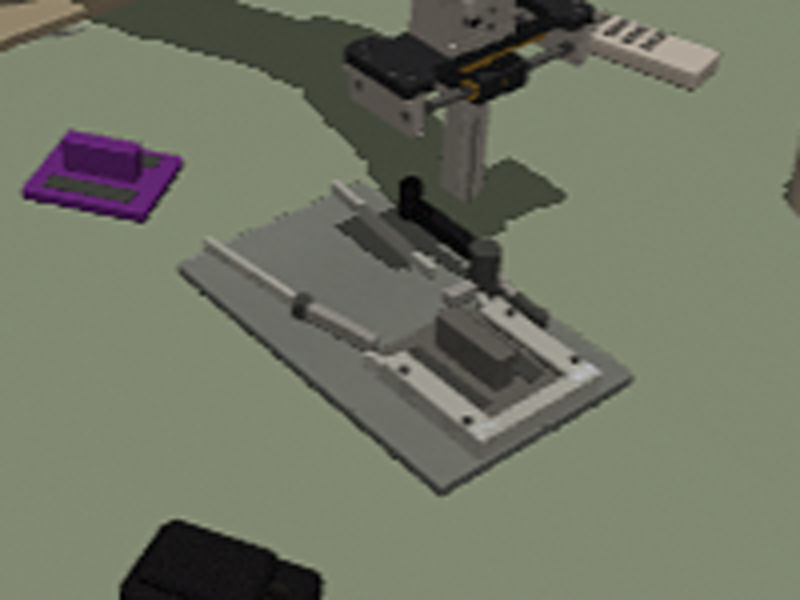

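The scene crop shows the lever snapped closed: hub (485,262), knob (410,190), handle along the dock's side, nose in the channel at (457,290). The fingers are free of force. I retreat upward and take a last check.

```bash
python3 -m handwheel '{"travel":[[0,1,0],[0,1,-4],[0,1,-9],[0,1,-14],[0,-3,-18],[0,-6,-19],[0,-6,-19],[0,-6,-19]],"dr":[[0,0,0],[0,0,0],[0,0,0],[0,0,0],[0,0,0],[0,0,0],[0,0,0],[0,0,0]],"grip":[0,0,0,0,0,0,0,0]}'; python3 -c "
from h import *
sd()
c=cap('wrist','w3')
cv2.imwrite('pics/w3x.png',cv2.resize(c['pixels'][100:340,100:420],(800,600),interpolation=cv2.INTER_CUBIC))
f=lambda x,y,z:np.round((fproj(c,[[*dk(x,y),z]])-[100,100])*2.5).tolist()
for n,p in dict(rear_l=(17,40,.02),rear_r=(17,-40,.02),pawl_tip=(10,-33,.021),knob=(4-80*np.sin(1.55),66+80*np.cos(1.55),.056)).items(): print(n,f(*p))
b=cap('top','t1');a=pickle.load(open('pics/t0.pkl','rb'))
d=cv2.absdiff(a['pixels'],b['pixels']).max(2)
for n,(u,v) in dict(mug=(247,203),remote=(227,330),mouse=(537,213)).items():
    u,v=int(u*.64),int(v*.64); print(n,'mean diff',d[v-22:v+22,u-16:u+16].mean())
"
```

```text
t: 13.9
eef_pos: [0.536, -0.0138, 0.2214]
eef_rot: [0.078, 3.14, 0.002]
wrist_force: [0.2, 1.0, -0.2]
width: 0.0004
t 13.9 pos [ 0.536  -0.0138  0.2214] yaw_y 87.14 zax [ 0.001  0.001 -1.   ] F [ 0.2  1.  -0.2] w 0.0004
dock mm [-66.7  50.8] Fdock [ 0.1  1.  -0.2]
rear_l [[351.0, 337.0]]
rear_r [[208.0, 336.0]]
pawl_tip [[219.0, 325.0]]
knob [[406.0, 183.0]]
mug mean diff 5.095170454545454
remote mean diff 5.502130681818182
mouse mean diff 4.419034090909091
```

View pics/w3x.png

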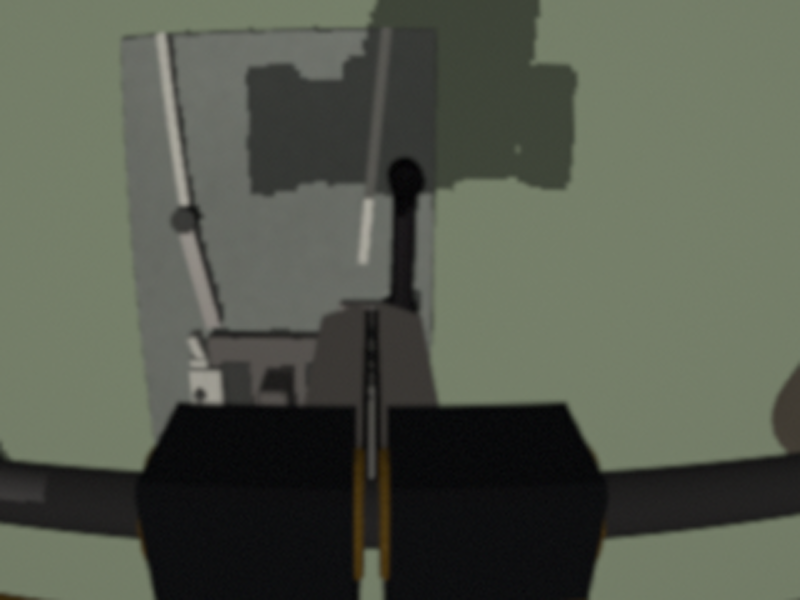

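The wrist view shows the knob at (406,177), against a predicted closed position of (406,183). The pawl tip at (217,325) is behind the cassette's rear edge at row 335. The bystanders show only a uniform small image difference and were never approached. Handing in.

```bash
python3 -c "
from h import *
print(workorder.finish_job())"
```

```text
the job is handed in; nothing more can be done
None
```

The cassette is in the dock with the pawl clicked behind it, the cam lever is closed, and I handed the job in at about 14 s.

- **Cassette:** I gripped the grey cassette by its bar, laid it on the apron and slid it under the lips until it met the end stop at about 11 N. The wrist camera showed the pawl tip back behind its rear edge, inside its side line.
- **Lever:** I pushed the knob over the high point with closed fingers and it snapped shut. In the last picture the knob is within about 6 px of the predicted closed position.
- **Robot:** the gripper ended empty, about 0.22 m above the desk, with wrist force about 1 N or less.
- **Bystanders:** I checked the remote, mouse and mug only by a rough before/after image difference. It was about 4 to 5 grey levels for all three, which I took as noise or lighting. The arm stayed well clear of them.
- **Disagreements:** at the stop the arm read dock x 65.8 and y -1.8 mm, against the nominal 67 and 0. The dock plate also measured 168 mm wide instead of 170. Both are within calibration tolerance.

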